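Load a drive through the sprung dust flaps of a desk dock

TASK

Take the blue drive out of the wooden rack and load it into the black dock: push it down through the sprung white dust flaps, holding them open, and on until its connector is fully home. Press it home firmly but never force it, then withdraw so that the flaps swing shut over it. Leave the orange drive, the mug and the phone as they are.

Things in the scene. Friction and masses are not known exactly. Their poses are not given: they have to be found in the camera images.
- blue_drive: 2.5-inch drive to load, 15 x 70 x 100 mm, 130 to 210 g, aluminium, white label, blue band round its top 22 mm. Stands on end, connector down, in one of the rack's two slots (either). Origin: centre of its underside; x is its 15 mm thickness, y its 70 mm width, z up to its blue end. It works either way round about z.
- orange_drive: the same drive with an orange band, in the rack's other slot; leave it there. Same axes.
- rack: low wooden drive rack, fixed, 124 x 92 x 24 mm high, with two slots 18 x 72 mm and 18 mm deep, at x = -37.5 and +37.5 mm in its frame (slot floor at z = 6 mm). Origin: centre of its underside.
- dock: black drive dock with aluminium top rim, fixed, 76 (x) x 104 (y) x 145 mm high; origin: centre of its underside. Its mouth in the top, 44 mm (x) by 80 mm (y), is centred over the origin and closed by two white flaps that meet along its middle. Do not press on dock or drive with more than 25 N.
- blue_drive_top (a point): centre of the blue drive's top face, 100 mm above its origin.
- bay_mouth (a point): centre of the dock's mouth, level with its rim (145 mm up); axes as the dock. The throat (44 x 80 mm) is 35 mm deep; from 35 to 46 mm below the rim it funnels to an upright guide channel 18 (x) x 73 mm, centred below this point. Leaf springs on its long sides, 55 mm below the rim, clasp the drive: they hold it up when let go, and pushing on takes 2 to 8 N.
- connector (a joint): travel of the connector carrier under the drive: 0 = unmated, 0.006 m = home, at its stop. Moves only when the drive presses on it (5 N besides the leaf spring's drag), stays where left. Home, the drive's top is 20 to 32 mm below the rim, clear of the flaps' swing; the exact depth depends on how the deck inside has been set, cannot be seen and is not measured: feel for the stop.
- mug: white mug, 82 mm across, 92 mm high, near the dock. Origin: centre of its underside.
- phone: smartphone lying flat, 150 x 74 x 9 mm. Origin: centre of its underside.
- flap_near (a joint): angle of the slick white nylon flap (21 x 78 x 2 mm, green line by its free edge) hinged along the mouth's -x edge (dock frame); 0 = shut, level with the rim. Grows as it is pushed down into the dock, to 1.45 rad; a spring shuts it (1 N at the free edge when shut, 3 N wide open). It leans on the passing drive (0.8 rad), then on whatever pushes the drive down.
- flap_far (a joint): the like flap hinged along the mouth's +x edge (dock frame). Grows as it is pushed down into the dock, to 1.45 rad; a spring shuts it (1 N at the free edge when shut, 3 N wide open). It leans on the passing drive (0.8 rad), then on whatever pushes the drive down.

How it is judged:
By the outcome, as a careful person would: the job done as asked, in the order asked, and still so for the second after the job is handed in, with the robot touching nothing.
It also fails if it takes over 54 s, if anything falls off the work surface, if the arm or the gripper's body presses on something with over 40 N, if the wrist force passes 120 N, or if a joint passes its speed limit or range.

ROBOT

A 6-joint arm with a two-finger parallel gripper is mounted at the origin on the work surface. World frame = base frame: x ahead of the robot, y to its left, z up, the work surface at z = 0. Lengths are in m, angles in rad, forces in N, time in s.
With the tool pointing down it reaches from about 0.325 to 0.775 m from the base axis. Payload 5.5 kg.
Tool frame: the origin (TCP) lies between the finger pads; the fingertips stand 8 mm ahead of it and the grasp point (between the pads) lies 11 mm behind it (tcp_to_tips is the distance from the TCP to the fingertips, in m); z points along the fingers, y is the line along which they close (so a half turn about z gives the same grasp; the last joint's range is limited). The gripper opens to 88 mm and grips with 3 to 60 N. Pads are 20 mm wide; open, the fingers measure 115 mm over their backs; the gripper's body (75 mm by 178 mm) begins 61 mm behind the grasp point.
Start: joints at [1.084, 0.091, 1.231, -0, 1.82, -0.057], TCP at [0.25, 0.545, 0.231] pointing down, gripper open.
Joint ranges: [-2.87, 2.87], [-0.86, 2.18], [0.17, 2.46], [-1.51, 4.65], [0.06, 2.69], [-2.65, 2.65]. Speed limits (rad/s): [2.57, 2.57, 3.01, 3.14, 3.14, 3.14].

INTERFACE

Orientations are given as a unit quaternion [w, x, y, z].
In Python, from bench import * gives the robot as it stands. Calls block until the motion is done:
- move_to(position, orientation): joint-space move of the TCP to a pose.
- move_l(position, speed=0.15, orientation=None): straight line of the TCP; orientation=None keeps the orientation; speed is the mean speed in m/s.
- movej(angles): joint-space move.
- gripper_open() and close(): open the fingers fully, or close them until they stop; the grip force is fixed at half the most.
- hold(seconds).
- inverse_kinematics(position, orientation): joint angles nearest the present ones, or None.
- state(): the state.
- get_image(name): name is "scene" or "top" or "wrist"; returns a dict with "frame" (400x640x3 uint8, blue, green, red), "depth" (400x640 float32, m along the optical axis (not along the pixel's ray), 0 where there is no reading), "camera_matrix" (3x3 intrinsics, pixels), "k1" (the pictures are not rectified: a ray, as slopes to the right and down, at radius r is drawn at 1 + k1 r^2 times it, then the intrinsics apply), "view" (4x4, takes a point from world to camera coordinates). Camera axes: x right, y up, looking along -z (the intrinsics and any distortion apply to the point x, -y, -z); pixel columns grow to the right and rows downward; lengths in m; the calibration is good to about 2 mm. A picture is of the moment at which its call begins.
A pose or a line that the arm cannot do raises IKError and nothing moves.
- job_done(): hands the job in; it is judged then, once.
The state is a dict: "time": time; "joint_pos": joint angles; "dq": joint speeds; "joint_torque": joint torques, N m; "ee_pos": TCP position; "ee_rot": TCP orientation; "ft_force": force on the tool from outside, world axes, zero at the start; "moment": the same for the moment, N m; "finger_gap": finger opening in m; "finger_force": force on a finger pad.
Only numpy, scipy, OpenCV 4.12 (cv2) and the standard library are available. Lean on these libraries where they do the work, as an engineer would, in place of code of your own. Each camera call takes 0.05 s, during which the arm holds its last target. There are 200 camera calls.

## Working session

There is one attempt and no reset: what is moved stays moved. The work goes in short steps, each a Python script; the robot and the scene stay as the last script left them, time stands still between calls to the robot, and variables do not carry over. Pictures are saved under pics/ and viewed, at most 10 in all, crops included, and the job is handed in when it is done.

```bash
mkdir -p pics; ls
python3 - <<'E'
from bench import *
import cv2,numpy as np
for n in ("scene","top"):
    g=get_image(n); cv2.imwrite(f"pics/{n}0.png",g["frame"]); np.savez(f"pics/{n}0.npz",**{k:g[k] for k in("frame","depth","camera_matrix","k1","view")})
    print(n,g["camera_matrix"],g["k1"],np.round(g["view"],3))
s=state();print({k:np.round(v,3) for k,v in s.items()})
E
```

```text
pics
scene [[399.45150577   0.         317.2893098 ]
 [  0.         399.45150577 201.29981365]
 [  0.           0.           1.        ]] -0.046112715484043006 [[-0.596  0.803 -0.016  0.374]
 [-0.632 -0.457  0.626  0.246]
 [ 0.495  0.383  0.78  -1.117]
 [ 0.     0.     0.     1.   ]]
top [[492.8708167    0.         317.22775914]
 [  0.         492.8708167  196.80120352]
 [  0.           0.           1.        ]] -0.14250475033152965 [[ 0.024 -1.     0.011 -0.058]
 [ 0.98   0.026  0.199 -0.565]
 [-0.199  0.006  0.98  -0.982]
 [ 0.     0.     0.     1.   ]]
{'time': np.float64(0.1), 'joint_pos': array([ 1.084,  0.092,  1.232, -0.   ,  1.82 , -0.057]), 'dq': array([ 0.   ,  0.001, -0.005, -0.001, -0.002,  0.001]), 'joint_torque': array([ 2.0000e-03, -4.4786e+01, -4.0757e+01,  7.0000e-02,  2.9000e-02,
       -0.0000e+00]), 'ee_pos': array([0.25 , 0.545, 0.23 ]), 'ee_rot': array([-0.   ,  0.213,  0.977, -0.001]), 'ft_force': array([-0.002,  0.047,  0.096]), 'moment': array([ 0.018, -0.023, -0.001]), 'finger_force': np.float64(0.0), 'finger_gap': np.float64(0.088)}
```

View pics/scene0.png

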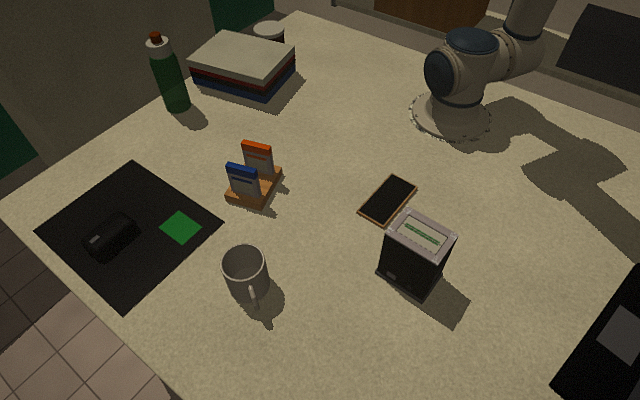

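View pics/top0.png

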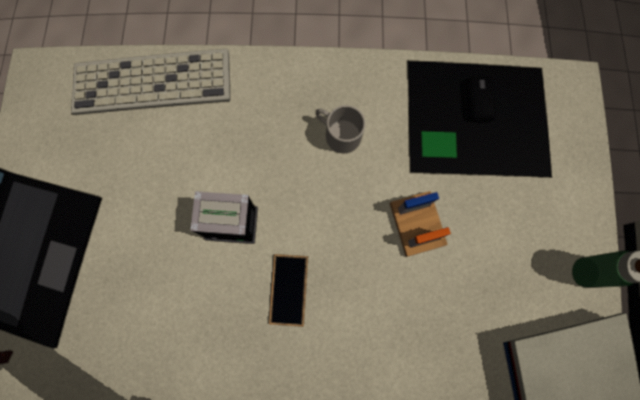

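The scene view shows the blue drive at about (243,170) and orange at (256,148). The dock mouth is at (420,233), the mug at (245,272) and the phone at (388,200). The top view shows the rack at (420,222), blue at (420,201), orange at (432,237), and the dock at (220,213).

```bash
cat > h.py <<'E'
import numpy as np,cv2
def ray(g,px):
    K=np.array(g["camera_matrix"]);d=np.array([float(g["k1"]),0,0,0,0])
    # radius k1 only, 1 + k1 r^2
    u=cv2.undistortPoints(np.array(px,float).reshape(-1,1,2),K,d).reshape(-1,2)
    V=np.array(g["view"]);R=V[:3,:3];c=-R.T@V[:3,3]
    return c,np.c_[u[:,0],-u[:,1],-np.ones(len(u))]@R
def onplane(g,px,z):
    c,d=ray(g,px);return c+d*((z-c[2])/d[:,2])[:,None]
def bydepth(g,px):
    c,d=ray(g,px);p=np.array(px).round().astype(int);return c+d*np.array(g["depth"])[p[:,1],p[:,0]][:,None]
def cloud(g,box):
    x0,y0,x1,y1=box;X,Y=np.meshgrid(np.arange(x0,x1),np.arange(y0,y1));px=np.c_[X.ravel(),Y.ravel()]
    P=bydepth(g,px);ok=np.array(g["depth"])[px[:,1],px[:,0]]>0
    return P[ok],np.array(g["frame"])[px[:,1],px[:,0]][ok]
def rect(P):
    (c,s,a)=cv2.minAreaRect(P[:,:2].astype(np.float32)*1000);return np.round(c,1),np.round(s,1),round(a,1)
E
python3 - <<'E'
from h import *
for n,boxes in (("top",dict(rack=(370,170,470,270),dock=(170,170,270,260),mug=(300,90,380,160),phone=(255,240,320,335))),("scene",dict(rack=(210,130,300,220),dock=(365,195,470,310)))):
    g=np.load(f"pics/{n}0.npz")
    for k,b in boxes.items():
        P,C=cloud(g,b)
        if k=="rack":
            C=C.astype(int)
            for nm,m in (("blue",(C[:,0]>C[:,2]+40)),("orange",(C[:,2]>C[:,0]+90)&(P[:,2]>.07))):
                Q=P[m]; zt=np.percentile(Q[:,2],90);T=Q[Q[:,2]>.09];print(n,nm,len(Q),len(T),zt,rect(T),T.mean(0))
            T=P[(P[:,2]>.015)&(P[:,2]<.032)];print(n,"rack",rect(T))
        else:
            lo={"dock":.13,"mug":.08,"phone":.005}[k];T=P[P[:,2]>lo];print(n,k,rect(T),np.percentile(T[:,2],[5,50,95]).round(3))
g=np.load("pics/top0.npz")["frame"]
a=cv2.resize(g[185:265,380:460],(400,400),interpolation=3);b=cv2.resize(g[180:250,180:270],(400,311),interpolation=3)
c=np.zeros((400,800,3),np.uint8);c[:,:400]=a;c[:311,400:]=b;cv2.imwrite("pics/c1.png",c)
E
```

```text
top blue 232 231 0.10957076451336815 (array([ 556.6, -253.9]), array([13.6, 68.4]), 16.6) [ 0.55561713 -0.25334973  0.10655958]
top orange 250 250 0.10903427478601539 (array([ 485.4, -276.4]), array([15.2, 68.9]), 16.8) [ 0.48511532 -0.27566702  0.10699139]
top rack (array([ 522. , -265.9]), array([126.2,  95. ]), 17.2)
top dock (array([513.9, 144.4]), array([104.7,  77.8]), 87.6) [0.142 0.146 0.148]
top mug (array([721.3, -99.5]), array([82.7, 80.5]), 13.9) [0.081 0.091 0.095]
top phone (array([380.3,  16.9]), array([198.6, 129.6]), 1.6) [0.007 0.01  0.013]
scene blue 152 152 0.10704264929607742 (array([ 559.4, -253.9]), array([16.4, 69. ]), 17.8) [ 0.55963457 -0.25362763  0.10557756]
scene orange 134 134 0.10704516214350977 (array([ 487.9, -276. ]), array([16.1, 69.8]), 18.0) [ 0.48787847 -0.27512896  0.10569193]
scene rack (array([ 524.1, -264.6]), array([127.2,  94.4]), 16.8)
scene dock (array([515.7, 145.6]), array([104.4,  79.8]), 87.4) [0.136 0.144 0.146]
```

View pics/c1.png

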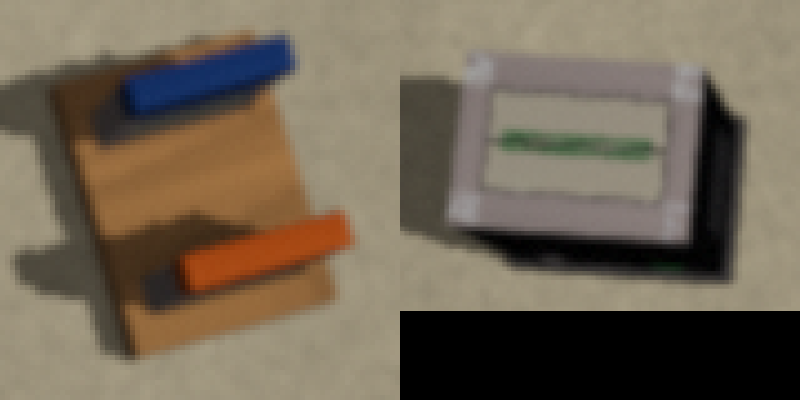

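The enlarged crop confirms the layout: blue drive top at crop (210,75), and the dock mouth centre at crop (577,145) with the flap seam along the long axis. I'll look from above the dock with the wrist camera, then from above the drive.

```bash
cat >> h.py <<'E'
from scipy.spatial.transform import Rotation as Ro
def quat(adeg):
    a=np.radians(adeg);c,s=np.cos(a),np.sin(a)
    q=Ro.from_matrix(np.c_[[-s,c,0],[c,s,0],[0,0,-1]]).as_quat();return [q[3],q[0],q[1],q[2]]
def save(g,n):
    cv2.imwrite(f"pics/{n}.png",g["frame"]);np.savez(f"pics/{n}.npz",**{k:g[k] for k in("frame","depth","camera_matrix","k1","view")})
E
python3 - <<'E'
from bench import *
from h import *
for nm,p,a in (("dock",[.515,.145,.30],-2.4),("dock90",[.515,.145,.30],87.6),("rack",[.558,-.2535,.25],17.2)):
    for f in (0,180,-180):
        q=inverse_kinematics(p,quat(a+f));print(nm,a+f,None if q is None else np.round(q,2))
move_to([.515,.145,.33],quat(177.6) if inverse_kinematics([.515,.145,.33],quat(177.6)) is not None and abs(inverse_kinematics([.515,.145,.33],quat(177.6))[5])<abs(inverse_kinematics([.515,.145,.33],quat(-2.4))[5]) else quat(-2.4))
save(get_image("wrist"),"wd");print(state()["time"],np.round(state()["ee_pos"],4),state()["joint_pos"])
E
```

```text
dock -2.4 [ 0.21 -0.06  1.26 -0.    1.94  0.25]
dock 177.6 None
dock -182.4 None
dock90 87.6 [ 0.21 -0.06  1.26 -0.    1.94 -1.32]
dock90 267.6 [ 0.21 -0.06  1.26 -0.    1.94  1.82]
dock90 -92.4 [ 0.21 -0.06  1.26 -0.    1.94  1.82]
rack 17.2 [-0.48  0.13  1.15 -0.    1.86 -0.78]
rack 197.2 [-0.48  0.13  1.15 -0.    1.86  2.36]
rack -162.8 [-0.48  0.13  1.15 -0.    1.86  2.36]
1.9333 [0.5148 0.1459 0.3296] [ 2.12510926e-01 -3.95937585e-02  1.18634851e+00  2.31959733e-04
  1.99542856e+00  2.52663754e-01]
```

View pics/wd.png

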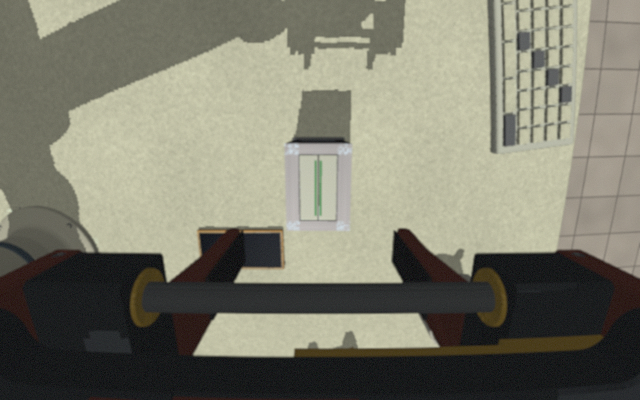

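The wrist view shows the dock rim with corners near (286,143), (351,143), (352,229), (287,230). The mouth and flap seam centre is at about (318,187). Next I'll compute that and look at the drive.

Run:
```python
from bench import *
from h import *
g=np.load("pics/wd.npz")
P,C=cloud(g,(270,125,370,240));T=P[P[:,2]>.13];print("dock",rect(T),np.median(T[:,2]))
w=T[:,:2]; print(onplane(g,[[318,156],[318,215],[300,187],[337.5,187]],.145).round(4))
move_to([.558,-.2535,.25],quat(17.2))
gg=get_image("wrist");save(gg,"wr");print(state()["time"],np.round(state()["ee_pos"],4))
```

```text
dock (array([514. , 145.7]), array([104.9,  77.1]), 87.5) 0.14482362650841274
[[0.5153 0.1833 0.145 ]
 [0.5125 0.1129 0.145 ]
 [0.4927 0.148  0.145 ]
 [0.5367 0.1463 0.145 ]]
3.4917 [ 0.5585 -0.2523  0.2506]
```

View pics/wr.png

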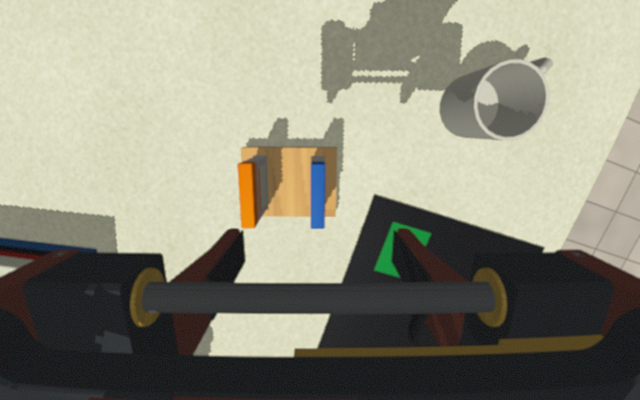

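The blue top face spans x 311–325, y 162–228 in the wrist view, with orange clear to its left at x≈247.

Run:
```python
from bench import *
from h import *
g=np.load("pics/wr.npz")
P,C=cloud(g,(300,150,335,236));C=C.astype(int);T=P[(C[:,0]>C[:,2]+40)&(P[:,2]>.098)]
r=rect(T);print(r,np.median(T[:,2]));q=onplane(g,[[311,195],[325,195],[318,162],[318,228]],.106);print(q.round(4))
hold(.3);print(np.round(state()["ee_pos"],4))
c=r[0]/1000
print(c)
if abs(c[0]-.558)<.004 and abs(c[1]+.2535)<.004:
    move_l([c[0],c[1],.15],.15,quat(17.2)); move_l([c[0],c[1],.087],.08)
    hold(.2);s=state();print(np.round(s["ee_pos"],4),s["ft_force"].round(2))
    close();s=state();print(s["time"],s["finger_gap"],s["finger_force"],s["ft_force"].round(2))
    move_l([c[0],c[1],.22],.12); hold(.3);s=state();print(s["time"],s["finger_gap"],s["finger_force"],s["ft_force"].round(2),s["ee_pos"].round(4))
    save(get_image("wrist"),"wg");save(get_image("scene"),"sg")
```

```text
(array([ 557.6, -253.4]), array([13.7, 69.7]), 16.9) 0.106054739175305
[[ 0.5507 -0.2539  0.106 ]
 [ 0.5646 -0.2496  0.106 ]
 [ 0.5474 -0.219   0.106 ]
 [ 0.5684 -0.2864  0.106 ]]
[ 0.5582 -0.253   0.2502]
[ 0.5576 -0.2534]
[ 0.558  -0.2536  0.0878] [ 0.31 -0.   -0.32]
6.85 0.015099564003761353 29.985617995262146 [-0.16  0.4  -0.11]
8.4083 0.015241442370104061 29.984484314918518 [-0.53 -0.58 -1.  ] [ 0.5575 -0.2533  0.2195]
```

Run:
```python
from bench import *
from h import *
g=np.load("pics/wg.npz");s=state()
P,C=cloud(g,(280,130,360,270));C=C.astype(int);T=P[(C[:,0]>C[:,2]+40)]
zt=np.median(T[:,2]);T=T[T[:,2]>zt-.006];r=rect(T);print(r,zt,len(T))
print("tcp",s["ee_pos"].round(4),"offset",(r[0]/1000-s["ee_pos"][:2]).round(4), "zoff",zt-s["ee_pos"][2])
c=np.hstack([cv2.resize(g["frame"][120:300,200:440],(480,360)),cv2.resize(np.load("pics/sg.npz")["frame"][60:240,170:330],(320,360))]);cv2.imwrite("pics/c2.png",c)
```

```text
(array([ 551.7, -237.4]), array([15.2, 36.2]), 18.5) 0.23857797478742723 2083
tcp [ 0.5576 -0.2534  0.2198] offset [-0.0059  0.016 ] zoff 0.018750049000559682
```

View pics/c2.png

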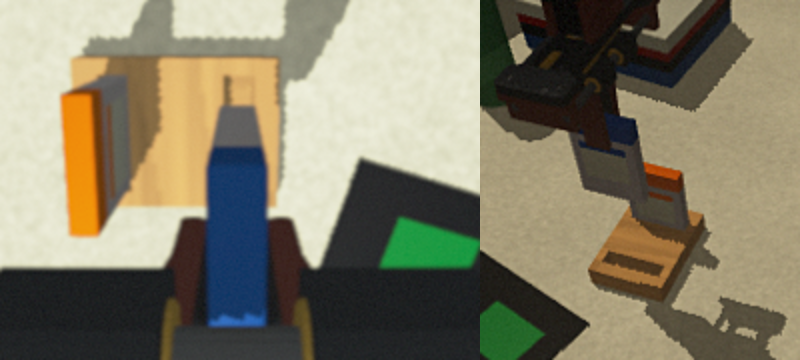

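Held square and centred (front edge 35 mm from the TCP), and orange hasn't moved. Next is the transfer to the dock and a guarded descent.

```bash
cat >> h.py <<'E'
def down(bench,xy,z,zend,step,lim,speed=.03):
    while z>zend+1e-6:
        z=max(z-step,zend); bench.move_l([xy[0],xy[1],z],speed); bench.hold(.05); s=bench.state();f=s["ft_force"]
        print(round(s["time"],2),round(z,4),s["ee_pos"].round(4),f.round(1),s["moment"].round(2))
        if np.linalg.norm(f)>lim: print("LIMIT");break
    return z
E
python3 - <<'E'
import bench
from bench import *
from h import *
move_l([.5576,-.2534,.30],.2)
move_to([.5145,.1457,.31],quat(-2.5));hold(.3)
s=state();print(s["time"],s["ee_pos"].round(4),s["ft_force"].round(2),s["finger_gap"])
save(get_image("wrist"),"wt")
xy=(.5145,.1457)
move_l([*xy,.232],.12);z=down(bench,xy,.232,.200,.008,12,.05)
if z<=.2001:down(bench,xy,z,.178,.0025,11)
E
```

```text
10.85 [0.5147 0.1451 0.3099] [-0.26  0.36 -2.24] 0.01504138341576515
12.06 0.224 [0.5148 0.1458 0.2248] [ 0.  -0.7  1.2] [-0.03 -0.06 -0.01]
12.42 0.216 [0.5143 0.1457 0.2157] [-0.5 -0.2  1. ] [-0.01  0.07  0.05]
12.78 0.208 [0.514  0.1457 0.2065] [ 0.4  1.  -4.1] [0.03 0.01 0.06]
13.13 0.2 [0.5141 0.1456 0.1991] [-0.7  0.7 -4.7] [0.01 0.12 0.03]
13.43 0.1975 [0.5145 0.1457 0.1974] [-0.3 -0.  -3.2] [-0.06 -0.06  0.06]
13.73 0.195 [0.5146 0.1457 0.1951] [ 0.2  0.2 -3.1] [-0.03 -0.08  0.02]
14.03 0.1925 [0.5145 0.1457 0.1924] [ 0.6  1.3 -1. ] [-0.02 -0.06  0.05]
14.33 0.19 [0.5144 0.1457 0.1897] [ 0.8  0.1 -2.6] [-0.   -0.05  0.03]
14.63 0.1875 [0.5144 0.1457 0.1872] [ 0.5  0.4 -2.7] [ 0.   -0.01  0.02]
14.93 0.185 [0.5145 0.1457 0.1847] [-0.5  0.8 -2.9] [ 0.05 -0.01  0.01]
15.23 0.1825 [0.5144 0.1457 0.1822] [ 0.8 -0.  -3. ] [ 0.03 -0.05 -0.02]
15.53 0.18 [0.5144 0.1457 0.1797] [ 0.1  0.1 -2.8] [-0.04  0.02  0.  ]
15.83 0.178 [0.5145 0.1457 0.1778] [ 0.4  0.3 -2.2] [ 0.02 -0.01  0.1 ]
```

Run:
```python
import bench
from bench import *
from h import *
xy=(.5145,.1457)
z=down(bench,xy,.178,.156,.003,14)
if z<.1561:
    hold(.2);print(state()["ft_force"].round(2))
    save(get_image("scene"),"s_in")
    gripper_open();hold(.2);s=state();print(s["time"],s["finger_gap"],s["ft_force"].round(2))
    move_l([*xy,.235],.15);save(get_image("wrist"),"w_in");save(get_image("scene"),"s_in2")
    c=np.hstack([cv2.resize(cv2.imread("pics/w_in.png")[60:300,200:440],(400,400)),cv2.resize(cv2.imread("pics/s_in2.png")[170:310,350:490],(400,400))]);cv2.imwrite("pics/c3.png",c)
    g=get_image("wrist")
    P,C=cloud(g,(200,60,440,280));C=C.astype(int);T=P[(C[:,0]>C[:,2]+40)&(P[:,2]>.15)&(P[:,2]<.2)];zt=np.median(T[:,2]);print(zt,rect(T[T[:,2]>zt-.004]))
```

```text
16.13 0.175 [0.5143 0.1457 0.1748] [-0.6 -0.1 -0.8] [0.03 0.21 0.05]
16.43 0.172 [0.5147 0.1457 0.1724] [0.1 0.5 2.3] [0.02 0.13 0.03]
16.73 0.169 [0.5145 0.1458 0.169 ] [-0.2  0.6  1.8] [0.1  0.11 0.04]
17.03 0.166 [0.5144 0.1457 0.1653] [-0.2  0.3 -1.4] [0.09 0.05 0.06]
17.33 0.163 [0.5144 0.1457 0.1624] [ 0.8  0.2 -1.5] [ 0.09 -0.04  0.04]
17.63 0.16 [0.5144 0.1457 0.1597] [-0.   0.1 -1.5] [0.01 0.04 0.01]
17.93 0.157 [0.5144 0.1457 0.1567] [ 0.7  0.3 -0.9] [-0.01  0.06  0.07]
18.23 0.156 [0.5145 0.1457 0.1561] [-0.2  0.6  0.5] [-0.08  0.11  0.04]
[ 0.32 -0.1   1.28]
19.875 0.08800126450719511 [-0.66 -1.4   0.12]
0.1751736233461043 (array([514.4, 145.5]), array([69.6, 14.9]), 87.1)
```

View pics/c3.png

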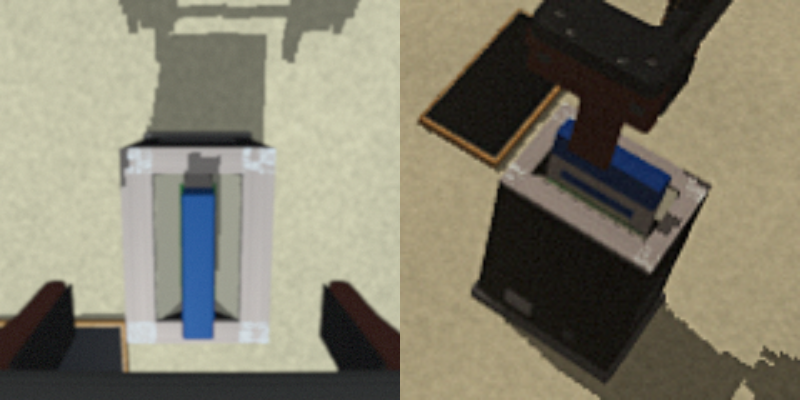

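The drive stands centred in the mouth at top z≈0.175, held by the leaf springs, with both flaps leaning on it. I'll press it with closed fingers turned 90° (20 mm across the mouth), watching the force.

Run:
```python
import bench
from bench import *
from h import *
xy=(.5144,.1455)
close();move_to([*xy,.21],quat(87.5));hold(.3);s=state();print(s["time"],s["finger_gap"],s["ee_pos"].round(4),s["ft_force"].round(2))
f0=np.mean([(hold(.02),state()["ft_force"][2])[1] for _ in range(5)]);print("f0",f0)
move_l([*xy,.188],.08)
z=.188
while z>.117:
    dz=.003 if z>.1445 else .0006
    z-=dz;move_l([*xy,z],.03)
    fs=[]
    for _ in range(4): hold(.015);fs.append(state()["ft_force"])
    f=np.mean(fs,0);s=state()
    print(round(s["time"],2),round(z,4),s["ee_pos"].round(4)[2],f.round(1))
    if f[2]-f0>16.5: print("STOP");break
```

```text
23.7417 0.0007050733090312215 [0.5144 0.1455 0.21  ] [-0.79 -0.52  1.19]
f0 -0.1674463693616678
24.57 0.185 0.1852 [-0.1  0.3  0.4]
24.88 0.182 0.182 [ 0.1 -0.1  0.1]
25.2 0.179 0.1788 [0.5 0.3 0.7]
25.52 0.176 0.1757 [ 0.2  0.3 -0.1]
25.83 0.173 0.1727 [-0.1 -0.4  0. ]
26.15 0.17 0.1697 [ 0.4 -0.5 -0. ]
26.47 0.167 0.1667 [ 0.2  0.1 -0.2]
26.78 0.164 0.1637 [-0.2  0.1 -0.2]
27.1 0.161 0.1607 [-0.1  0.1 -0.6]
27.42 0.158 0.1577 [-0.  -0.2  0.2]
27.73 0.155 0.1547 [ 0.   0.2 -0.2]
28.05 0.152 0.1518 [ 0.2 -0.   0.2]
28.37 0.149 0.1487 [-0.3  0.4 -0.4]
28.68 0.146 0.1457 [-0.1  0.2 -0.3]
29.0 0.143 0.1427 [ 0.1 -0.1  0.1]
29.32 0.1424 0.1424 [-0.2 -0.2  0.9]
29.63 0.1418 0.142 [-0.7 -0.   2.5]
29.95 0.1412 0.1413 [-0.9  0.2  3.6]
30.27 0.1406 0.1407 [-0.4  0.2  3.6]
30.58 0.14 0.1403 [0.1 0.4 5.3]
30.9 0.1394 0.1398 [-0.3 -0.4  5. ]
31.22 0.1388 0.1393 [ 0.3 -0.3  5.7]
31.53 0.1382 0.1388 [ 0.  -0.2  6.2]
31.85 0.1376 0.1387 [-0.6 -0.7  7.3]
32.17 0.137 0.1385 [-0.5 -0.2  8.6]
32.48 0.1364 0.1381 [-0.4 -0.7  9.6]
32.8 0.1358 0.1376 [-1.1 -0.5 10.3]
33.12 0.1352 0.1369 [-0.7 -1.   9.9]
33.43 0.1346 0.1363 [-1.1 -0.6 10.1]
33.75 0.134 0.1357 [-1.3 -0.5  9.9]
34.07 0.1334 0.1348 [-0.1 -0.5  8.2]
34.38 0.1328 0.1342 [-0.2 -0.6  8.2]
34.7 0.1322 0.1332 [-0.5 -0.7  7.3]
35.02 0.1316 0.1326 [-0.4 -0.9  8. ]
35.33 0.131 0.1326 [-1.1 -0.9  9.7]
35.65 0.1304 0.1326 [-1.8 -1.2 12.4]
35.97 0.1298 0.1325 [-2.1 -1.6 13.8]
36.28 0.1292 0.1325 [-2.6 -1.6 16.2]
36.6 0.1286 0.1324 [-3.1 -2.  18.1]
STOP
```

The stop is clear. Force first rises at z≈0.1386 where the carrier takes up, there's 6 mm of travel, and then it's rigid at 0.1325 while force climbs to 18 N. The drive top is about 20 mm below the rim. Withdrawing.

Run:
```python
from bench import *
from h import *
xy=(.5144,.1455)
move_l([*xy,.16],.06);move_l([*xy,.30],.15);hold(.3)
save(get_image("wrist"),"w_end");save(get_image("scene"),"s_end");print(state()["time"],state()["ft_force"].round(2))
c=np.hstack([cv2.resize(cv2.imread("pics/w_end.png")[40:300,200:460],(400,400)),cv2.resize(cv2.imread("pics/s_end.png")[130:310,220:480],(400,400))]);cv2.imwrite("pics/c4.png",c)
```

```text
38.7583 [-0.09  0.06 -0.91]
```

View pics/c4.png

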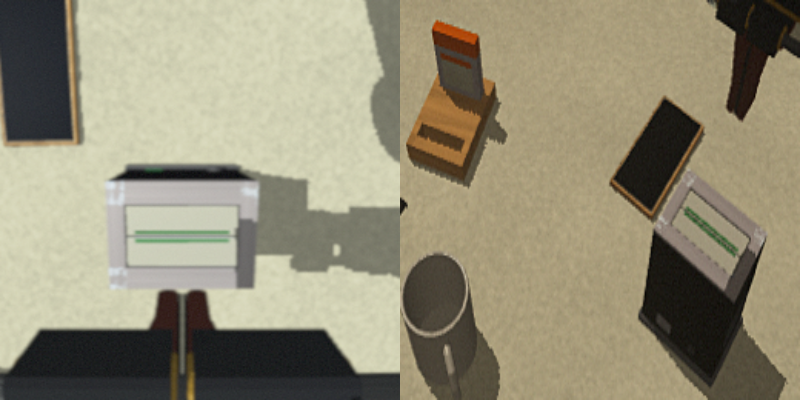

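The flaps are shut over the drive, with both green lines level at crop (182,237). The orange drive, mug and phone look undisturbed, and the robot is clear.

```bash
python3 -c "
from bench import *
print(job_done())"
```

```text
the job is handed in; nothing more can be done
None
```

The blue drive is home in the dock: I felt about 6 mm of connector travel and then a hard stop, with the press reaching 18 N. The flaps are shut over it, the orange drive, mug and phone look undisturbed, and I handed the job in at about 39 s.

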